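# Slide the blood-typing plate out over the end of the ledge

### The job

The flat blood-typing plate lies on the raised ledge, where nobody can get hold of its edge. With the fingers, push it along the ledge towards the tube rack until about a third of its length sticks out over that end, and leave it there lying flat and roughly square to the ledge, with the hand clear. Only push it: do not lift or tip it, and do not disturb the tube rack, the sharps bin or the two dropper bottles.

Things in the scene. Friction and masses are not known exactly. Their poses are not given: they have to be found in the camera images.
- plate: Loose flat white plate with 24 drawn shallow round wells (the top is in effect flat), 100 mm (its x) by 140 mm (its y, the length) by 7 mm thick, 100 to 210 g, hard and smooth. Origin: centre of the underside; z up. It starts near the middle of the ledge, its length roughly along the ledge (turned by up to 7 degrees).
- ledge: Fixed grey shelf on two panels. Its flat top is 60 mm above the table, 150 mm wide (its x, -75 to +75 mm) and 340 mm long (its y, -170 to +170 mm). Both ends and the front (-x) side are open; along the back (+x) side stands an aluminium lip 6 mm thick that rises 12 mm above the top. Origin: on the table under the centre of the top; z up. Its place and yaw vary.
- tube_rack: White rack 90 x 130 mm, full of grey-capped tubes, 86 mm high, standing loose on the table about 170 mm beyond one end of the ledge (ledge y about +340 or -340 mm to its centre): it marks the end to push towards. Origin: centre of the underside. To be left alone.
- sharps_bin: Round yellow bin with a lid, 110 mm across, 116 mm high, standing loose on the table beyond the other end of the ledge, also about 340 mm from the ledge's centre. Origin: centre of the underside. To be left alone.
- short_dropper: White dropper bottle 29 mm across, 48 mm high, standing loose on the table about 55 mm (to its centre) in front of the ledge's front (-x) side. Origin: centre of the underside. To be left alone.
- tall_dropper: White dropper bottle 29 mm across, 62 mm high, standing loose on the table about 55 mm (to its centre) behind the ledge's lip (+x side). Origin: centre of the underside. To be left alone.
There are look-alikes about, which are no part of the job. Of the things like the plate, leave any that is turquoise or yellow; of the rest the larger one is meant.

How it is judged:
At the end, for the whole second after the job is handed in: The plate lies still and flat on the ledge, square to it within 11 degrees, its centre at most 45 mm in front of the ledge's middle line, and overhangs the end nearer the tube rack by 32 to 62 mm. Rack, bin and bottles stand upright within 20 mm of where they were (((y of tube_rack in the frame of ledge above 0 m and y of plate in the frame of ledge between 0.132 and 0.162 m) or (y of tube_rack in the frame of ledge below 0 m and y of plate in the frame of ledge between -0.162 and -0.132 m)) and angle between the y axis of plate and the y axis of ledge, either way round below 0.2 rad and angle between plate's own z axis and vertical below 0.05 rad and height (world z) of plate between 0.057 and 0.064 m and x of plate in the frame of ledge above -0.045 m and linear speed of plate below 0.01 m/s and distance of each of tube_rack, sharps_bin, short_dropper, tall_dropper from where it was at the start of the episode below 0.02 m and angle between each of tube_rack, sharps_bin, short_dropper, tall_dropper's own z axis and vertical below 0.2 rad); the robot touches nothing.
It fails at once if the arm or the hand behind the fingers pushes the plate (contact force between plate and the arm above 2 N).
It fails at once if the plate is lifted off the ledge, tipped or dropped (height (world z) of plate above 0.072 m or height (world z) of plate below 0.05 m or angle between plate's own z axis and vertical above 0.2 rad).
It fails at once if the tube rack, the sharps bin or a dropper bottle is disturbed (distance of any of tube_rack, sharps_bin, short_dropper, tall_dropper from where it was at the start of the episode above 0.02 m or angle between any of tube_rack, sharps_bin, short_dropper, tall_dropper's own z axis and vertical above 0.3 rad).
It also fails if it takes over 38 s, if anything falls off the work surface, if the arm or the gripper's body presses on something with over 40 N, if the wrist force passes 120 N, or if a joint passes its speed limit or range.

### The arm

A 6-joint arm with a two-finger parallel gripper is mounted at the origin on the work surface. World frame = base frame: x ahead of the robot, y to its left, z up, the work surface at z = 0. Lengths are in m, angles in rad, forces in N, time in s.
With the tool pointing down it reaches from about 0.275 to 0.775 m from the base axis. Payload 14.6 kg.
Tool frame: the origin (TCP) lies between the finger pads; the fingertips stand 11 mm ahead of it and the grasp point (between the pads) lies 8 mm behind it (finger_overhang is the distance from the TCP to the fingertips, in m); y points along the fingers, x is the direction in which the jaws open and shut, and the axes are right-handed (so a half turn about y gives the same grasp; the last joint's range is limited). The gripper opens to 85 mm and grips with 20 to 120 N. Pads are 22 mm wide; open, the fingers measure 114 mm over their backs; the gripper's body (76 mm by 85 mm) begins 54 mm behind the grasp point. The pads swing forward as they close: fully open they stand 13 mm farther back than shut.
Start: joints at [1.089, 0.263, -0.048, 1.259, 0, 1.415], TCP at [0.169, 0.497, 0.242] pointing down, gripper open.
Joint ranges: [-2.65, 2.65], [-0.89, 1.7], [-1.18, 1.37], [-2.13, 2.11], [-1.35, 1.29], [-3.14, 3.14]. Speed limits (rad/s): [1.89, 1.89, 2.57, 2.79, 3.14, 3.14].

### API

Orientations are given as a rotation vector (axis times angle).
In Python, from cell import get_obs, read_camera, camera_params, close_job, finger_overhang gives the robot as it stands.
- The arm moves only by the tool apply_moves, never from a script. Its argument "targets" is one flat list of numbers, 7 for each row, row after row: the shift along the world's x, y, z in cm, then the turn, a rotation vector about the world's x, y, z in degrees, then the closure, from 0 (fully open) to 1 (shut). A call has 1 to 20 rows; each row shifts and turns the commanded pose from where the row before left it; what a row does not reach is not made up. A row lasts 1/12 s, in which the tool goes at most 41.7 mm and 7.16 degrees, less where a joint would pass 70% of its speed; a pose out of reach is approached as far as the arm can. A call with a gripper value outside its range is refused whole. The fingers move at their own pace and stop on an object; "grip_force" is the grip in N (left out, the last holds). Time passes only in rows, so rows that do not move let the fingers close. It gives the time, the measured TCP pose, the force and the opening at its end, in the units of the state.
- get_obs(): the state, without advancing time (a new reading comes with each control period).
- read_camera(name): name is "side" or "top" or "wrist"; returns (picture, depth): 480x640x3 uint8, blue, green, red; 480x640 float32, m along the optical axis (not along the pixel's ray), 0 where there is no reading.
- camera_params(name): a dict with "intrinsics" (3x3 intrinsics, pixels), "extrinsics" (4x4, takes a point from camera to world coordinates). Camera axes: x right, y up, looking along -z (the intrinsics and any distortion apply to the point x, -y, -z); pixel columns grow to the right and rows downward; lengths in m; the calibration is good to about 2 mm. A picture is of the moment at which its call begins: read the wrist's pose just before it. camera_params takes no time and is no camera call; for the wrist camera it gives the pose at the moment of the call.
- close_job(): hands the job in, once; it reports no verdict.
The state is a dict: "time": time; "joint_positions": joint angles; "joint_velocities": joint speeds; "joint_torque": joint torques, N m; "tcp_pos": TCP position; "tool_rot": TCP orientation; "force": force on the tool from outside, world axes, zero at the start; "moment": the same for the moment, N m; "width": finger opening in m.
Only numpy, scipy, OpenCV 4.12 (cv2) and the standard library are available. Lean on these libraries where they do the work, as an engineer would, in place of code of your own. Each camera call takes 0.05 s, during which the arm holds its last target.

## Working session

There is one attempt and no reset: what is moved stays moved. The work goes in short steps, Python scripts to look and compute and a tool call to move; the robot and the scene stay as the last step left them, time stands still between calls to the robot, and variables do not carry over. Pictures are saved under pics/ and viewed, and the job is handed in when it is done.

Besides the shell and the picture viewer there is one more tool, called after "Emit:" as name(argument=value, ...) on one line, values as JSON. apply_moves: Moves the arm, as the interface text tells. Its arguments: {"type":"object","properties":{"targets":{"type":"array","items":{"type":"number"}},"grip_force":{"type":"number"}},"required":["targets"]}

```bash
mkdir -p pics
python3 - <<'E'
from cell import *
import cv2,numpy as np
o=get_obs();print(o['tcp_pos'],o['tool_rot'],o['width'],finger_overhang if not callable(finger_overhang) else finger_overhang())
for n in('top','side'):
    im,d=read_camera(n);cv2.imwrite(f'pics/{n}0.png',im);np.savez(f'{n}0.npz',im=im,d=d,K=camera_params(n)['intrinsics'],E=camera_params(n)['extrinsics'])
    print(n,camera_params(n))
E
```

```text
[0.16841127 0.49696758 0.24182007] [-1.3467732  -0.9644337   0.96602164] 0.08538792333086026 0.011
top {'intrinsics': array([[537.09361355,   0.        , 323.60526037],
       [  0.        , 537.09361355, 236.64964347],
       [  0.        ,   0.        ,   1.        ]]), 'extrinsics': array([[-0.00479015,  0.99973652, -0.02244888,  0.53691268],
       [-0.99998706, -0.00475052,  0.00181837,  0.03506308],
       [ 0.00171125,  0.0224573 ,  0.99974634,  1.04810212],
       [ 0.        ,  0.        ,  0.        ,  1.        ]])}
side {'intrinsics': array([[470.4482879 ,   0.        , 322.44452193],
       [  0.        , 470.4482879 , 247.26214263],
       [  0.        ,   0.        ,   1.        ]]), 'extrinsics': array([[-0.99333458,  0.07932137, -0.08363337,  0.50665862],
       [-0.11510011, -0.72157801,  0.68269842,  0.64810261],
       [-0.00619543,  0.68777416,  0.72589829,  0.75167112],
       [ 0.        ,  0.        ,  0.        ,  1.        ]])}
```

View pics/top0.png

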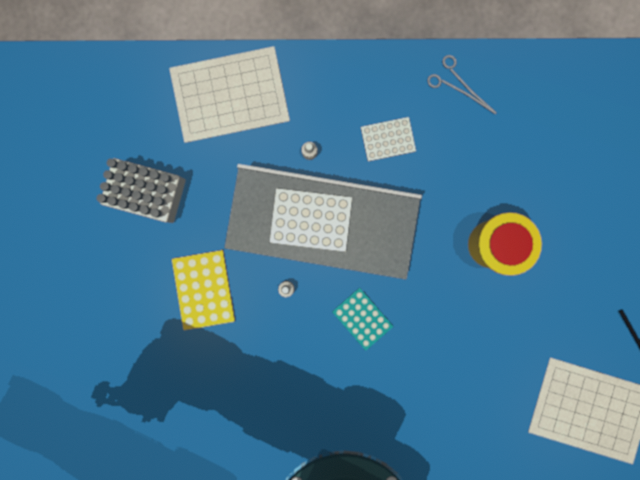

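View pics/side0.png

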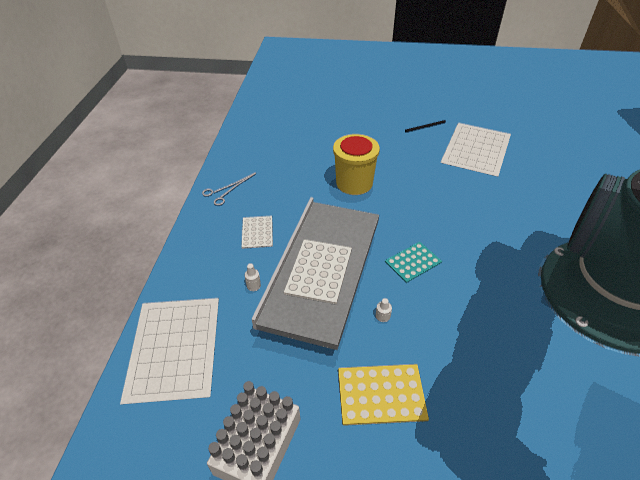

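The top view shows four plate-like things: white on the ledge at (311,220), small white at (388,138), turquoise at (363,318) and yellow at (203,290). Leaving out the turquoise and yellow ones, the larger white one, on the ledge, is the plate meant. The rack is at (142,190) to the left, the bin at (510,243), and the bottles at (310,149) and (286,289). The lip is along the upper side of the ledge.

```bash
cat > h.py <<'E'
import cv2,numpy as np
def ray(K,E,uv,z):
    uv=np.atleast_2d(np.asarray(uv,float))
    c=np.c_[(uv[:,0]-K[0,2])/K[0,0],-(uv[:,1]-K[1,2])/K[1,1],-np.ones(len(uv))]
    w=c@E[:3,:3].T;o=E[:3,3];s=(z-o[2])/w[:,2]
    return o+w*s[:,None]
def plate(im,roi):
    x0,y0,x1,y1=roi
    h=cv2.cvtColor(im,cv2.COLOR_BGR2HSV);m=((h[...,2]>170)&(h[...,1]<60)).astype(np.uint8)*255
    k=np.zeros_like(m);k[y0:y1,x0:x1]=m[y0:y1,x0:x1]
    k=cv2.morphologyEx(k,cv2.MORPH_OPEN,np.ones((5,5),np.uint8))
    c=max(cv2.findContours(k,0,2)[0],key=cv2.contourArea)
    return c
def rect(pts):
    (cx,cy),(w,h),a=cv2.minAreaRect(pts[:,:2].astype(np.float32)*1000)
    a=a if w>h else a+90
    a=(a%180); 
    return np.array([cx,cy])/1000,max(w,h),min(w,h),a
E
python3 - <<'E'
from h import *
for n,roi in(('top',(255,183,365,262)),('side',(270,235,365,310))):
    f=np.load(n+'0.npz');im,K,E,d=f['im'],f['K'],f['E'],f['d']
    c=plate(im,roi)[:,0]; print(n,'plate',rect(ray(K,E,c,0.067)),cv2.boundingRect(c))
    g=cv2.cvtColor(im,cv2.COLOR_BGR2HSV)
    # ledge: by depth -> world z
    v,u=np.mgrid[:480,:640];P=np.c_[(u.ravel()-K[0,2])/K[0,0],-(v.ravel()-K[1,2])/K[1,1],-np.ones(u.size)]*d.ravel()[:,None]
    W=(P@E[:3,:3].T+E[:3,3]).reshape(480,640,3); z=W[...,2]
    m=((z>0.05)&(z<0.085)&(d>0)&(g[...,1]<70)).astype(np.uint8)*255
    m=cv2.morphologyEx(m,cv2.MORPH_OPEN,np.ones((7,7),np.uint8))
    cs=sorted(cv2.findContours(m,0,2)[0],key=cv2.contourArea)[::-1][:3]
    for cc in cs:
        cc=cc[:,0]; print('ledge?',cv2.boundingRect(cc),rect(ray(K,E,cc,0.06)))
    a=cv2.approxPolyDP(cs[0],6,True)[:,0]; print(a.tolist(), ray(K,E,a,0.06).round(4).tolist())
    # tall objects
    m=((z>0.025)&(d>0)).astype(np.uint8)*255
    nn,l,s,ce=cv2.connectedComponentsWithStats(m)
    for i in range(1,nn):
        if s[i,4]>60: q=W[l==i];print(s[i],q.min(0).round(3),q.max(0).round(3))
f=np.load('top0.npz')
cv2.imwrite('pics/crop.png',cv2.resize(f['im'][130:310,200:440],None,fx=3,fy=3,interpolation=2))
E
```

```text
top plate (array([0.59040515, 0.05738579]), 139.5553741455078, 99.49938201904297, 82.88446044921875) (270, 189, 81, 62)
ledge? (226, 165, 194, 112) (array([0.58785474, 0.03616711]), 340.29388427734375, 157.33106994628906, 80.02359771728516)
[[238, 165], [226, 248], [379, 274], [386, 261], [387, 275], [406, 275], [419, 195], [270, 169], [259, 175], [258, 167]] [[0.6921, 0.1906, 0.06], [0.5391, 0.2128, 0.06], [0.49, -0.0682, 0.06], [0.5138, -0.0812, 0.06], [0.4881, -0.0829, 0.06], [0.4879, -0.1178, 0.06], [0.6351, -0.143, 0.06], [0.6844, 0.1316, 0.06], [0.6734, 0.1519, 0.06], [0.6882, 0.1537, 0.06]]
[302 142  15  16 195] [0.711 0.047 0.027] [0.739 0.073 0.067]
[  97  158   86   64 3636] [0.59  0.302 0.025] [0.708 0.45  0.092]
[  224   164   198   115 15729] [ 0.482 -0.145  0.054] [0.692 0.217 0.077]
[ 470  213   72   62 3428] [ 0.491 -0.347  0.025] [ 0.598 -0.237  0.122]
[278 282  16  15 173] [0.447 0.092 0.025] [0.474 0.12  0.051]
side plate (array([0.59132068, 0.0626617 ]), 140.3223876953125, 72.8684310913086, 109.11640167236328) (297, 242, 41, 55)
ledge? (253, 202, 125, 145) (array(
[... 502 characters left out ...]
 [0.6351, -0.0353, 0.06], [0.6555, -0.0184, 0.06], [0.6853, 0.1994, 0.06], [0.6075, 0.1991, 0.06], [0.5355, 0.2231, 0.06], [0.5236, 0.1601, 0.06], [0.5341, 0.1415, 0.06], [0.5184, 0.133, 0.06], [0.4801, -0.1108, 0.06]]
[ 396    0  111   11 1095] [ 0.011 -1.444  0.025] [ 0.449 -1.382  0.066]
[ 333  134   47   54 2014] [ 0.485 -0.347  0.025] [ 0.594 -0.232  0.119]
[ 567  170   73  155 8549] [-0.009 -0.104  0.025] [0.136 0.094 0.256]
[  252   198   127   152 11439] [ 0.477 -0.141  0.04 ] [0.689 0.222 0.074]
[245 264  15  20 214] [0.707 0.055 0.025] [0.735 0.08  0.063]
[377 299  15  16 172] [0.443 0.098 0.025] [0.47  0.124 0.05 ]
[ 207  381   93   99 5908] [0.585 0.309 0.025] [0.704 0.445 0.089]
```

View pics/crop.png

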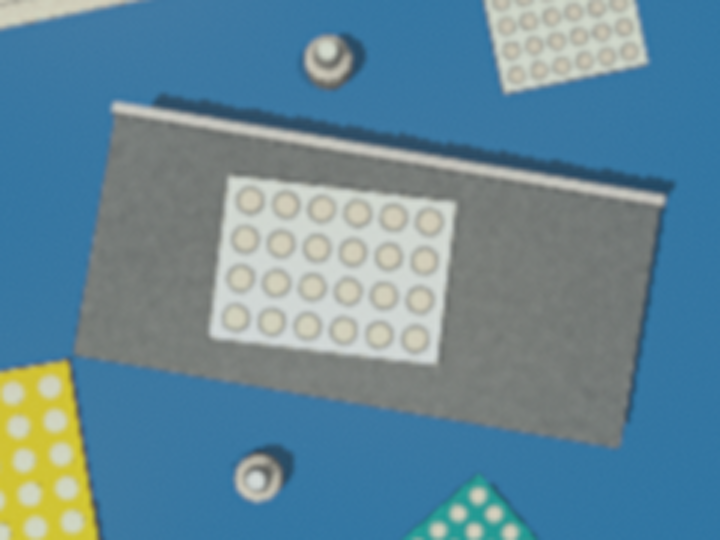

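Enlarged crop: the white 24-well plate lies on the grey ledge, with the lip along its upper edge. It measures 139.6 x 99.5 mm, which matches the plate. The push direction is left, world +y at about 80°. Next I work out the tool axes.

Run:
```python
from cell import *
import numpy as np
from scipy.spatial.transform import Rotation as R
o=get_obs();M=R.from_rotvec(o['tool_rot']).as_matrix();print(M.round(3),o['joint_positions'],o['time'])
j=M[:,0];cur=np.degrees(np.arctan2(j[1],j[0]));print('jaw ang',cur,'want -10 or 170')
c=np.array([.5875,.037]);a=np.radians(80.2);u=np.array([np.cos(a),np.sin(a)]);v=np.array([u[1],-u[0]])
p=np.array([.5904,.0574])-c;print('plate in ledge x,y',p@v,p@u)
s=c+(p@v)*v+(p@u-.07-.035)*u;print('start',s,'u',u,'delta cm',(s-o['tcp_pos'][:2])*100)
```

```text
[[ 0.321 -0.    -0.947]
 [ 0.947 -0.001  0.321]
 [-0.001 -1.     0.   ]] [ 1.08868187e+00  2.63457526e-01 -4.89020607e-02  1.25940694e+00
 -4.55023158e-06  1.41547068e+00] 0.1
jaw ang 71.27638460688729 want -10 or 170
plate in ledge x,y -0.0006145908773849309 0.020595928676644695
start [ 0.572528   -0.04606783] u [0.1702095 0.9854079] delta cm [ 40.41021524 -54.30483619]
```

Emit:
apply_moves(targets=[2.25,-3.02,0,0,0,-4.5,0.35,2.25,-3.02,0,0,0,-4.5,0.35,2.25,-3.02,0,0,0,-4.5,0.35,2.25,-3.02,0,0,0,-4.5,0.35,2.25,-3.02,0,0,0,-4.5,0.35,2.25,-3.02,0,0,0,-4.5,0.35,2.25,-3.02,0,0,0,-4.5,0.35,2.25,-3.02,0,0,0,-4.5,0.35,2.25,-3.02,0,0,0,-4.5,0.35,2.25,-3.02,0,0,0,-4.5,0.35,2.25,-3.02,0,0,0,-4.5,0.35,2.25,-3.02,0,0,0,-4.5,0.35,2.25,-3.02,0,0,0,-4.5,0.35,2.25,-3.02,0,0,0,-4.5,0.35,2.25,-3.02,0,0,0,-4.5,0.35,2.25,-3.02,0,0,0,-4.5,0.35,2.25,-3.02,0,0,0,-4.5,0.35,2.25,-3.02,0,0,0,-4.5,0.35,0,0,0,0,0,0,0.35,0,0,0,0,0,0,0.35], grip_force=30)

```text
time: 1.77
tcp_pos: [0.5741, -0.0478, 0.2412]
tool_rot: [-1.566, 0.136, -0.134]
force: [-0.4, 0.4, 0.2]
width: 0.0552
```

Emit:
apply_moves(targets=[0,0,-3,0,0,0,0.35,0,0,-3,0,0,0,0.35,0,0,-3,0,0,0,0.35,0,0,-3,0,0,0,0.35,0,0,-2,0,0,0,0.35,0,0,-1.5,0,0,0,0.35,0,0,0,0,0,0,0.35,0,0,0,0,0,0,0.35])

```text
time: 2.43
tcp_pos: [0.5728, -0.0455, 0.0874]
tool_rot: [-1.566, 0.133, -0.131]
force: [0.0, -0.1, 0.1]
width: 0.0554
```

Run:
```python
from cell import *
import cv2,numpy as np
print(get_obs()['tcp_pos'],get_obs()['force'])
im,d=read_camera('side');cv2.imwrite('pics/side1.png',cv2.resize(im[150:380,220:440],None,fx=2.6,fy=2.6,interpolation=2))
im,d=read_camera('wrist');cv2.imwrite('pics/w1.png',im)
```

```text
[ 0.57280555 -0.04554746  0.08739542] [ 0.02472144 -0.10753886  0.14226011]
```

View pics/side1.png

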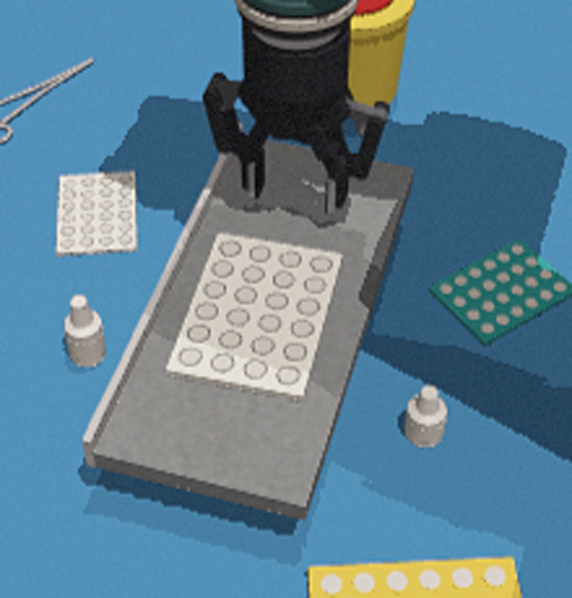

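View pics/w1.png

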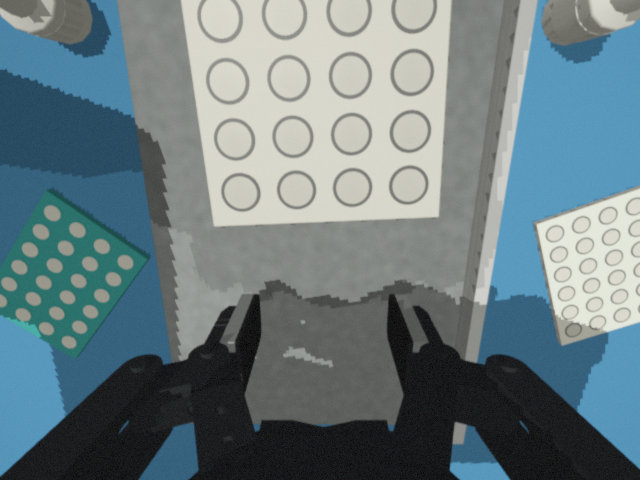

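The side crop shows both fingers over the ledge behind the plate, at about (253,185) and (337,200), clear of the lip. In the wrist view the plate's trailing edge, at row ~220, lies square across both fingers. I'll go down and feel for the top of the ledge.

Emit:
apply_moves(targets=[0,0,-0.8,0,0,0,0.35,0,0,-0.5,0,0,0,0.35,0,0,0,0,0,0,0.35,0,0,0,0,0,0,0.35])

```text
time: 2.87
tcp_pos: [0.5733, -0.0463, 0.0741]
tool_rot: [-1.567, 0.134, -0.133]
force: [-0.6, 0.3, 0.7]
width: 0.0556
```

Emit:
apply_moves(targets=[0,0,-0.2,0,0,0,0.35,0,0,0,0,0,0,0.35,0,0,0,0,0,0,0.35])

```text
time: 3.12
tcp_pos: [0.5736, -0.0464, 0.0723]
tool_rot: [-1.567, 0.133, -0.133]
force: [0.3, -0.1, -0.3]
width: 0.0554
```

Run:
```python
from cell import *
import cv2,numpy as np
im,d=read_camera('wrist');cv2.imwrite('pics/w2.png',im)
im,d=read_camera('side');cv2.imwrite('pics/side2.png',cv2.resize(im[180:260,280:380],None,fx=6,fy=6,interpolation=2))
```

```text
(no output)
```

View pics/side2.png

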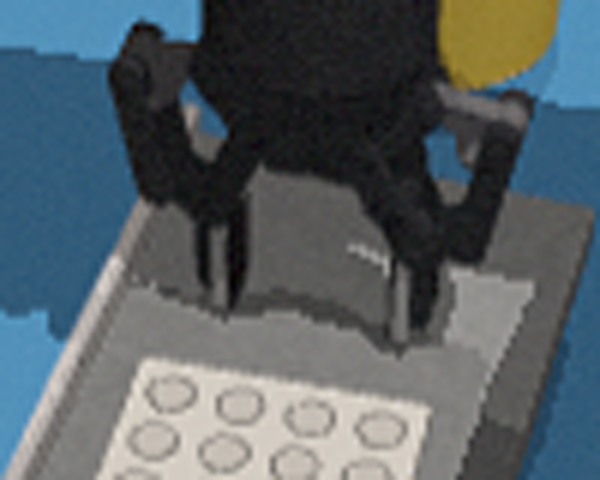

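Fingertips at (225,305) and (400,340) in the crop, not yet touching. I'll go down further in small steps.

Emit:
apply_moves(targets=[0,0,-0.2,0,0,0,0.35,0,0,0,0,0,0,0.35])

```text
time: 3.38
tcp_pos: [0.5735, -0.0464, 0.07]
tool_rot: [-1.567, 0.133, -0.133]
force: [-0.3, 0.6, -0.4]
width: 0.0552
```

Emit:
apply_moves(targets=[0,0,-0.1,0,0,0,0.35,0,0,0,0,0,0,0.35])

```text
time: 3.55
tcp_pos: [0.5734, -0.0464, 0.0691]
tool_rot: [-1.567, 0.133, -0.133]
force: [-0.0, -1.0, -0.4]
width: 0.0555
```

Emit:
apply_moves(targets=[0,0,-0.1,0,0,0,0.35,0,0,0,0,0,0,0.35])

```text
time: 3.72
tcp_pos: [0.5735, -0.0464, 0.0681]
tool_rot: [-1.567, 0.133, -0.133]
force: [0.2, 0.2, -0.5]
width: 0.0556
```

Emit:
apply_moves(targets=[0,0,-0.1,0,0,0,0.35,0,0,0,0,0,0,0.35])

```text
time: 3.88
tcp_pos: [0.5735, -0.0463, 0.0671]
tool_rot: [-1.567, 0.133, -0.133]
force: [-0.3, 0.2, -0.4]
width: 0.0556
```

Emit:
apply_moves(targets=[0,0,-0.1,0,0,0,0.35,0,0,0,0,0,0,0.35])

```text
time: 4.05
tcp_pos: [0.5736, -0.0464, 0.0669]
tool_rot: [-1.567, 0.133, -0.134]
force: [-2.7, -0.3, 10.0]
width: 0.0555
```

Contact at TCP z 0.067 with 10 N. I raise 2.5 mm, so the tips are at the plate's mid-height, then push along the ledge.

Emit:
apply_moves(targets=[0,0,0.35,0,0,0,0.35,0,0,0,0,0,0,0.35,0.1,0.59,0,0,0,0,0.35,0.1,0.59,0,0,0,0,0.35,0.1,0.59,0,0,0,0,0.35,0.1,0.59,0,0,0,0,0.35,0.1,0.59,0,0,0,0,0.35,0.1,0.59,0,0,0,0,0.35,0.1,0.59,0,0,0,0,0.35,0.1,0.59,0,0,0,0,0.35,0.1,0.59,0,0,0,0,0.35,0.1,0.59,0,0,0,0,0.35,0,0,0,0,0,0,0.35])

```text
time: 5.13
tcp_pos: [0.5837, 0.0137, 0.0698]
tool_rot: [-1.566, 0.133, -0.133]
force: [-0.1, 0.2, -0.7]
width: 0.0554
```

```bash
cat > m.py <<'E'
from cell import *
from h import *
import sys
o=get_obs();print(o['time'],o['tcp_pos'].round(4),np.round(o['force'],1))
im,d=read_camera('side');cv2.imwrite(f'pics/side_{sys.argv[1]}.png',cv2.resize(im[180:400,220:440],None,fx=2.6,fy=2.6,interpolation=2))
im,d=read_camera('top');cv2.imwrite(f'pics/top_{sys.argv[1]}.png',cv2.resize(im[130:310,200:440],None,fx=3,fy=3,interpolation=2))
E
python3 m.py a
```

```text
5.1333 [0.5837 0.0137 0.0698] [-0.1  0.2 -0.7]
```

View pics/side_a.png

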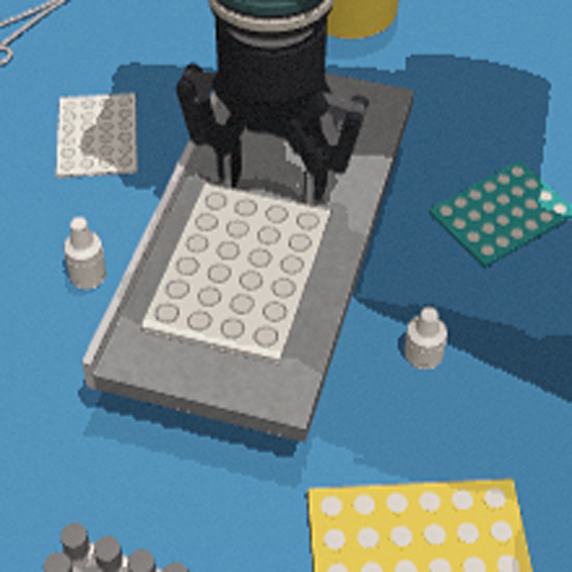

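View pics/top_a.png

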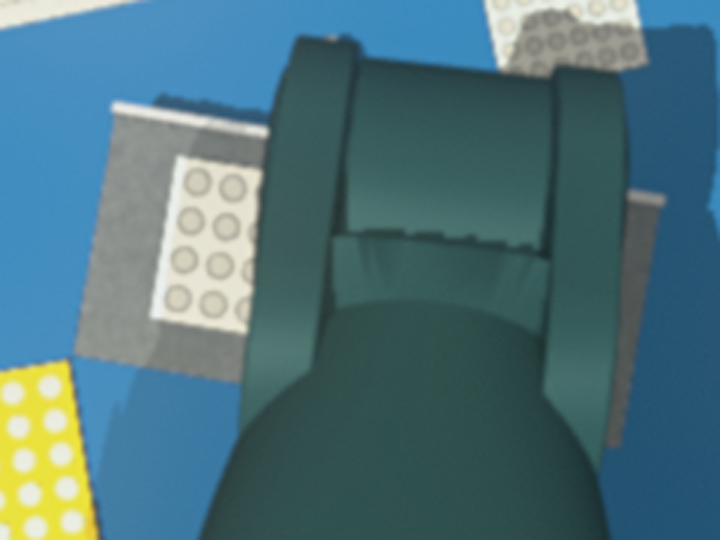

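The plate moved about 35 mm, stays flat and has squared up to the fingers. In the side crop its trailing edge is at about (265,190), against both fingers. I push on.

Emit:
apply_moves(targets=[0.1,0.59,0,0,0,0,0.35,0.1,0.59,0,0,0,0,0.35,0.1,0.59,0,0,0,0,0.35,0.1,0.59,0,0,0,0,0.35,0.1,0.59,0,0,0,0,0.35,0.1,0.59,0,0,0,0,0.35,0.1,0.59,0,0,0,0,0.35,0.1,0.59,0,0,0,0,0.35,0.1,0.59,0,0,0,0,0.35,0.1,0.59,0,0,0,0,0.35,0.1,0.59,0,0,0,0,0.35,0.1,0.59,0,0,0,0,0.35,0,0,0,0,0,0,0.35])

```text
time: 6.32
tcp_pos: [0.5957, 0.0845, 0.0697]
tool_rot: [-1.566, 0.133, -0.133]
force: [0.2, -0.9, -1.1]
width: 0.0552
```

```bash
python3 m.py b
```

```text
6.3167 [0.5957 0.0845 0.0697] [ 0.2 -0.9 -1.1]
```

View pics/side_b.png

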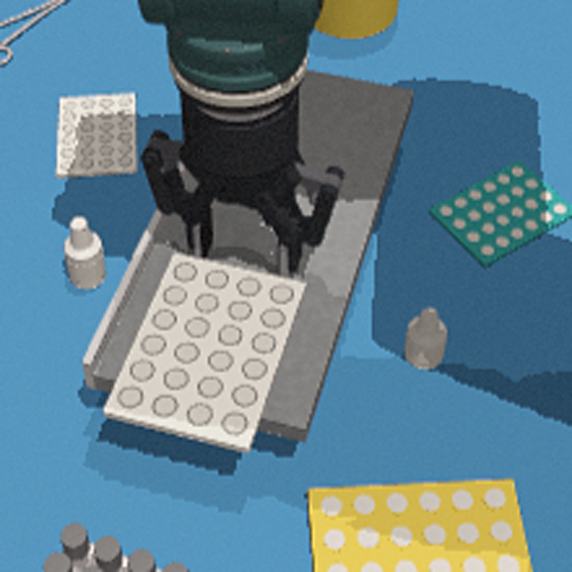

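View pics/top_b.png

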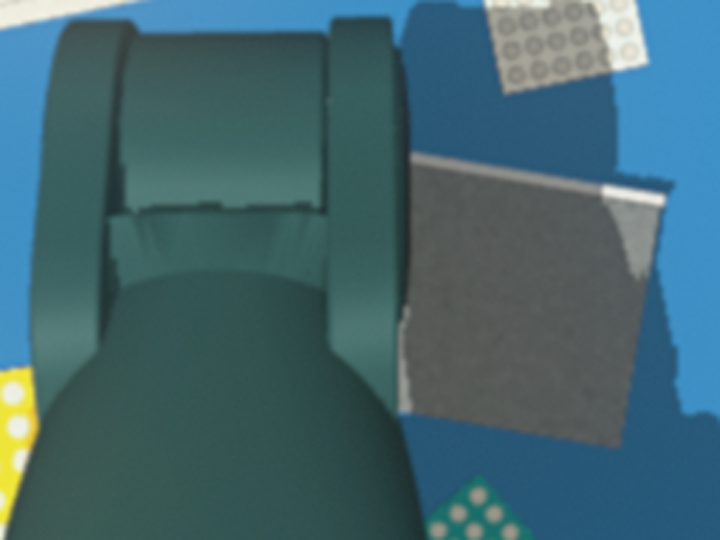

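The plate now overhangs the end. In the side crop its leading corners are at (108,411) and (250,448), and its rear edge is against both fingers. I measure in the same (side) view.

Run:
```python
from h import *
f=np.load('side0.npz');K,E=f['K'],f['E']
px=lambda p:np.array(p)/2.6+[220,180]
P=ray(K,E,px([(106,411),(249,445),(305,283),(175,255)]),.067)[:,:2]
L=ray(K,E,px([(306,437),(413,95)]),.06)[:,:2]
print(P,L,[np.linalg.norm(P[i]-P[i-1]) for i in range(4)])
u=(L[0]-L[1]);n=np.linalg.norm(u);u/=n;v=np.array([u[1],-u[0]]);print(n,np.degrees(np.arctan2(u[1],u[0])))
for p in P: print('y beyond end',(p-L[0])@u,'x from front edge',(p-L[0])@v)
```

```text
[[0.66512279 0.22644194]
 [0.5692295  0.24112391]
 [0.546021   0.10641941]
 [0.64228729 0.09108002]] [[ 0.53393002  0.22699726]
 [ 0.47594049 -0.10636916]] [np.float64(0.1372745707720638), np.float64(0.0970107409797549), np.float64(0.13668920713784088), np.float64(0.09748074879431141)]
0.3383725025407228 80.13206423167233
y beyond end 0.02193642424998665 x from front edge 0.12934699920228965
y beyond end 0.019967207646523134 x from front edge 0.03235624680078623
y beyond end -0.11672182209797904 x from front edge 0.032576463689718296
y beyond end -0.1153363598931496 x from front edge 0.1300473664247327
```

Overhang by the side view is about 22 mm, and by TCP reckoning about 29 mm; the target is about 47 mm. A further 22 mm of pushing suits both. Then I back off and raise for a clear look.

Emit:
apply_moves(targets=[0.09,0.53,0,0,0,0,0.35,0.09,0.53,0,0,0,0,0.35,0.09,0.53,0,0,0,0,0.35,0.09,0.53,0,0,0,0,0.35,0,0,0,0,0,0,0.35,0,0,0,0,0,0,0.35,-0.17,-0.99,0,0,0,0,0.35,-0.34,-1.97,0,0,0,0,0.35,-0.34,-1.97,0,0,0,0,0.35,0,0,2,0,0,0,0.35,0,0,3,0,0,0,0.35,0,0,3,0,0,0,0.35,0,0,3,0,0,0,0.35,0,0,3,0,0,0,0.35])

```text
time: 7.58
tcp_pos: [0.5902, 0.0543, 0.2113]
tool_rot: [-1.567, 0.134, -0.134]
force: [-0.3, -0.3, -0.2]
width: 0.0556
```

Emit:
apply_moves(targets=[0,-3.5,0,0,0,0,0.35,0,-3.5,0,0,0,0,0.35,0,-3.5,0,0,0,0,0.35,0,-3.5,0,0,0,0,0.35,0,-3.5,0,0,0,0,0.35,0,-3.5,0,0,0,0,0.35,0,-3.5,0,0,0,0,0.35,0,-3.5,0,0,0,0,0.35,0,0,0,0,0,0,0.35,0,0,0,0,0,0,0.35])

```text
time: 8.42
tcp_pos: [0.5899, -0.227, 0.2094]
tool_rot: [-1.566, 0.136, -0.135]
force: [-0.1, -0.4, 0.6]
width: 0.0553
```

Run:
```python
from cell import *
from h import *
o=get_obs();print(o['time'],o['tcp_pos'],o['force'])
im,d=read_camera('top');cv2.imwrite('pics/topc.png',im);np.savez('topc.npz',im=im,d=d)
im2,_=read_camera('side');cv2.imwrite('pics/sidec.png',im2)
f=np.load('top0.npz');K,E=f['K'],f['E']
c=plate(im,(190,165,330,262))[:,0];print(cv2.boundingRect(c))
ctr,l,w,a=rect(ray(K,E,c,.067));print(ctr,l,w,a)
c0=np.array([.5875,.037]);t=np.radians(80.2);u=np.array([np.cos(t),np.sin(t)]);v=np.array([u[1],-u[0]])
print('x,y ledge',(ctr-c0)@v,(ctr-c0)@u,'ang',a-80.2)
```

```text
8.4167 [ 0.58987093 -0.22701525  0.20938051] [-0.10046701 -0.41021444  0.56401786]
(200, 174, 84, 66)
[0.61468176 0.18310709] 140.6722869873047 102.60383605957031 80.56327056884766
x,y ledge 0.0019163096910793777 0.14860167096261573 ang 0.3632705688476534
```

View pics/topc.png

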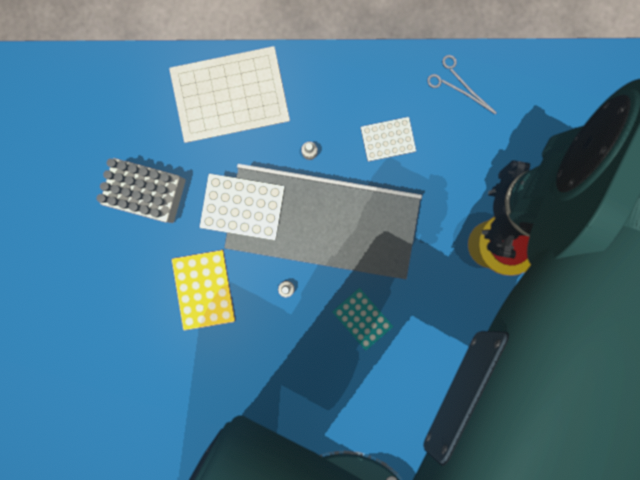

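View pics/sidec.png

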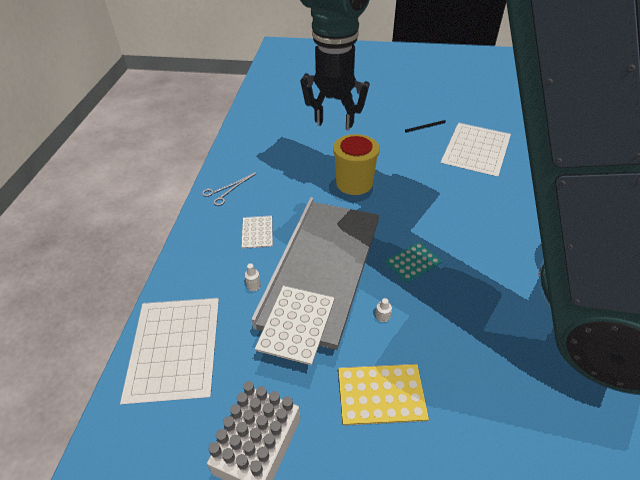

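The plate (top view, box 200–284 by 174–240) lies at ledge y = 148.6 mm, which is about 49 mm of overhang and inside the 32–62 mm range. It is turned 0.4° and x is about 2 mm. Rack, bin and bottles are at the same pixels as at the start, and the hand is well clear.

```bash
python3 -c "
from cell import *
print(close_job())"
```

```text
the job is handed in; nothing more can be done
None
```

The plate now lies on the ledge with about 49 mm of its 140 mm length sticking out over the rack end, and the job is handed in. I lowered two half-open fingers behind its rear edge and felt for the ledge top, which took about 10 N. I raised them about 3 mm and pushed the plate roughly 128 mm along the ledge towards the rack. Then I backed the hand off and lifted it clear, finishing at about 8.5 s of the 38 s allowed.

- **Final position:** the last top view puts the plate at ledge y = 149 mm (allowed 132 to 162) and x ≈ +2 mm, turned 0.4°. It looks flat in both views, and no lifting or tipping showed.
- **Other objects:** the rack, bin and both bottles appear at the same image positions as at the start. The hand was clear, with no contact force.
- **Disagreement:** partway through the push, the side view gave 22 mm of overhang and the arm's own position gave about 29 mm. I chose the last push so that either figure would end within range. The final 49 mm comes from the top view, which agrees better with the arm's position; the side-view figure would make it about 44 mm, still within range.

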